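# Pack a moulded sample and lock the slide-lid case with a T-toggle

### The arm

A 6-joint arm with a two-finger parallel gripper is mounted at the origin on the work surface. World frame = base frame: x ahead of the robot, y to its left, z up, the work surface at z = 0. Lengths are in mm, angles in rad, forces in N, time in s.
With the tool pointing down it reaches from about 400 to 925 mm from the base axis. Payload 12.5 kg.
Tool frame: the origin (TCP) lies on the mounting face of the last link; the fingertips stand 190 mm ahead of it and the grasp point (between the pads) lies 171 mm ahead of it; z points along the fingers, y is the line along which they close (so a half turn about z gives the same grasp; the last joint's range is limited). The gripper opens to 95 mm and grips with 3 to 60 N. Pads are 20 mm wide; open, the fingers measure 119 mm over their backs; the gripper's body (75 mm by 180 mm) begins 59 mm behind the grasp point.
Start: joints at [-1.325, 0.491, 1.559, -0, 1.092, -0.106], TCP at [215.387, -586.714, 404.761] pointing down, gripper open.
Joint ranges: [-3.1, 3.1], [-0.84, 2.19], [0.05, 2.79], [-1.13, 4.28], [0.06, 2.93], [-2.69, 2.69]. Speed limits (rad/s): [2.22, 2.22, 2.79, 3.14, 3.14, 3.14].

### API

Orientations are given as [roll, pitch, yaw] about the fixed x, y, z axes, in that order (R = Rz(yaw) Ry(pitch) Rx(roll)).
In Python, from cell import env gives the robot as it stands.
- The arm moves only by the tool carry_out, never from a script. Its argument "series" is a list of rows, each a list of 5 numbers: the shift along the tool's x, y, z in m, then the turn about the tool's z in degrees, then the opening, from 0 (shut) to 1 (fully open). A call has 1 to 20 rows; each row is the pose to reach, as a shift and turn from the pose commanded when the call began, along the tool's axes at that moment; what a row does not reach only later rows make up. A row lasts 1/8 s, in which the tool goes at most 62.5 mm and 10.7 degrees, less where a joint would pass 70% of its speed; a pose out of reach is approached as far as the arm can. A call with a gripper value outside its range is refused whole. The fingers move at their own pace and stop on an object; the grip force is fixed at half the most. Time passes only in rows, so rows that repeat a pose let the fingers close. It gives the time, the measured TCP pose, the force, the opening and the grip force at its end, in the units of the state.
- env.state(): the state, without advancing time (a new reading comes with each control period).
- env.read_camera(name): name is "scene" or "top"; returns (picture, depth): 384x512x3 uint8, red, green, blue; 384x512 float32, mm along the optical axis (not along the pixel's ray), 0 where there is no reading.
- env.get_calibration(name): a dict with "intrinsics" (3x3 intrinsics, pixels), "cam_to_world" (4x4, takes a point from camera to world coordinates). Camera axes: x right, y up, looking along -z (the intrinsics and any distortion apply to the point x, -y, -z); pixel columns grow to the right and rows downward; lengths in mm; the calibration is good to about 2 mm. A picture is of the moment at which its call begins. get_calibration takes no time and is no camera call.
- env.job_done(): hands the job in; it is judged then, once.
The state is a dict: "t": time; "joints": joint angles; "qvel": joint speeds; "tau": joint torques, N m; "eef_pos": TCP position; "tcp_rot": TCP orientation; "ft_force": force on the tool from outside, world axes, zero at the start; "moment": the same for the moment, N m; "opening": opening from 0.0 (shut) to 1.0 (fully open); "grip_force": force on a finger pad.
Only numpy, scipy, OpenCV 4.12 (cv2) and the standard library are available. Lean on these libraries where they do the work, as an engineer would, in place of code of your own. Each camera call takes 0.05 s, during which the arm holds its last target. There are 200 camera calls.

### The job

Pack the black moulded sample into the white case, then slide the lid fully shut, and lock it: pass the orange T-toggle down through the slot in the lid and the ledge below until its collar sits on the lid, then turn it a quarter turn so that its foot lies square across the slot, and let go. Leave the spare toggles and everything else on the table where they are.

Things in the scene. Friction and masses are not known exactly. Their poses are not given: they have to be found in the camera images.
- case: White case, fixed. Origin: centre of the box's underside, z up. Box 200 (x) x 110 (y), walls and floor 5, rim 66 high; cavity x -95..95, y -50..50. At its -x end a ledge carries on from the rim: x -150..-100, 110 wide, 6 thick, top 66 high, open below between two 5 thick side cheeks. Grey lid guides (6 wide, to 77 high) stand on the two long rims from x 0 to 100.
- lid (a joint): Aqua lid, a plate 250 x 96 x 5 sliding along the case's x above the rim, top 72 above the table. Value in m: 0 fully shut against a firm stop, growing as it slides to the case's +x. Shut it covers case x -150..100 (cavity and ledge); open by d its leading edge is at x -150+d. It drags with about 1.5 N plus 4 N per m/s and stays where it is left.
- lid_rib (a point): Centre of the yellow grip rib on the lid: 10 thick (case's x), 50 long (case's y), 26 tall, from 72 to 98 above the table; this point is 86 above it. At case x -55 with the lid shut; it moves with the lid. Axes as the case's.
- slot (a point): Centre of the slot in the ledge, at the height of the lid's top face (72 above the table), at case x -125, y 0, fixed. Slot 42 long (y) x 14 wide (x). The lid has an equal slot that lies over it only when the lid is shut. Lid and ledge together are 12 thick; the ledge's underside is 60 above the table. Axes as the case's.
- toggle_mid (a point): Centre of the orange T-toggle, 60 tall, 35 g; z up. Foot bar 36 (x) x 9 x 8 tall; shank 9 across, 17 long; collar 30 across, 5 thick, its underside 5 below this point; grip block 40 (x) x 13 (y) x 30 tall, from this point up. Starts upright in a caddy pocket, collar on the caddy's top. Seated on the shut lid this point is 5 above point slot. A half turn makes no difference.
- caddy: Dark block, fixed, 200 (x) x 56 (y) x 36 tall, origin at the centre of its underside. Three pockets 40 x 13 along its x, 66 apart, each with one toggle, foot bar along the caddy's x, centre of the toggle 41 above the table. Lift a toggle 30 straight up to free it. Which pocket holds which colour varies.
- sample_mid (a point): Centre of the black ribbed sample block, 40 (x, across its ribs) x 36 (y, smooth) x 54 tall, standing upright on the table, about 80 g. Centre 27 above its underside.
- toggle_blue_mid (a point): Blue toggle, same shape as the orange one, kept as a spare in the caddy. Centre point, axes as for the orange one. Leave alone.
- toggle_green_mid (a point): Green toggle, same shape as the orange one, kept as a spare in the caddy. Centre point, axes as for the orange one. Leave alone.
- sample_white_mid (a point): White moulded sample block, 40 x 36 x 54 tall, standing on the table. Centre point. Leave alone.
- amber_mid (a point): Amber bottle, 52 across, 150 tall. Centre point, 75 above its foot. Leave alone.
- whitebottle_mid (a point): White bottle with green cap, 60 across, 130 tall. Centre point, 65 above its foot. Leave alone.
- jar_mid (a point): Green glass jar with white lid, 56 across, 75 tall. Centre point. Leave alone.
- mug_mid (a point): Blue beaker, 72 across, 85 tall. Centre point. Leave alone.
- cap_mid (a point): Loose red ring cap, 38 across, 16 tall. Centre point. Leave alone.
Things that resemble listed ones, but are neither listed nor needed, are in the scene too. Of the things like the part that bears sample_mid, leave any that is pink or yellow; of the rest the larger one is meant.

How it is judged:
By the outcome, as a careful person would: the job done as asked, in the order asked, and still so for the second after the job is handed in, with the robot touching nothing.
It also fails if it takes over 72 s, if anything falls off the work surface, if the arm or the gripper's body presses on something with over 40 N, if the wrist force passes 120 N, or if a joint passes its speed limit or range.

## Working session

There is one attempt and no reset: what is moved stays moved. The work goes in short steps, Python scripts to look and compute and a tool call to move; the robot and the scene stay as the last step left them, time stands still between calls to the robot, and variables do not carry over. Pictures are saved under pics/ and viewed, at most 10 in all, crops included, and the job is handed in when it is done.

Besides the shell and the picture viewer there is one more tool, called after "Request:" in YAML: its name, and indented under it one key for each argument. carry_out: Moves the arm, as the interface text tells. Its arguments: {"type":"object","properties":{"series":{"type":"array","items":{"type":"array","items":{"type":"number"}}}},"required":["series"]}

```bash
ls; mkdir -p pics
python3 - <<'E'
from cell import env
import cv2,numpy as np
for n in("scene","top"):
    p,d=env.read_camera(n); cv2.imwrite(f"pics/{n}0.png",p[:,:,::-1]); np.savez(f"pics/{n}0.npz",p=p,d=d)
    c=env.get_calibration(n); print(n,c)
    print((d>0).mean())
print(env.state())
E
```

```text
pics
scene {'intrinsics': array([[355.53966187,   0.        , 253.98055969],
       [  0.        , 355.53966187, 185.31851414],
       [  0.        ,   0.        ,   1.        ]]), 'cam_to_world': array([[ 7.71178919e-01, -3.95997497e-01,  4.98466706e-01,
         1.01014503e+03],
       [ 6.36248738e-01,  5.06101490e-01, -5.82278992e-01,
        -6.34260843e+02],
       [-2.16937187e-02,  7.66190096e-01,  6.42247708e-01,
         6.41167665e+02],
       [ 0.00000000e+00,  0.00000000e+00,  0.00000000e+00,
         1.00000000e+00]])}
0.9950714111328125
top {'intrinsics': array([[437.36603743,   0.        , 254.68097161],
       [  0.        , 437.36603743, 192.0461055 ],
       [  0.        ,   0.        ,   1.        ]]), 'cam_to_world': array([[-9.06313573e-03,  9.86316794e-01, -1.64611793e-01,
         3.62885768e+02],
       [-9.99955435e-01, -8.50430204e-03,  4.09931697e-03,
        -1.11900064e+02],
       [ 2.64331676e-03,  1.64641610e-01,  9.86349914e-01,
         1.23918648e+03],
       [ 0.00000000e+00,  0.00000000e+00,  0.00000000e+00,
         1.00000000e+00]])}
0.9956563313802084
{'t': 0.1, 'joints': array([-1.32459916e+00,  4.91487345e-01,  1.55937828e+00,  2.80213004e-06,
        1.09171315e+00, -1.05618652e-01]), 'qvel': array([-0.00063817, -0.00183161, -0.00019737, -0.00189272, -0.000773  ,
        0.00175404]), 'tau': array([ 3.01991458e-03, -6.13623762e+01, -2.58606827e+01,  6.94253272e-02,
        4.69738967e-02, -7.41644953e-05]), 'eef_pos': array([ 215.38081139, -586.68758429,  404.2310326 ]), 'tcp_rot': array([-3.14061229e+00, -1.06430378e-04,  3.51814471e-01]), 'ft_force': array([0.36288053, 0.83835205, 0.91758301]), 'moment': array([-0.01757023,  0.01030481, -0.01627228]), 'grip_force': 0.0, 'opening': 0.999615501119914}
```

View pics/top0.png

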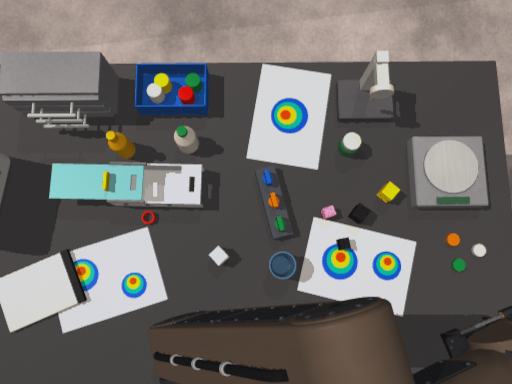

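View pics/scene0.png

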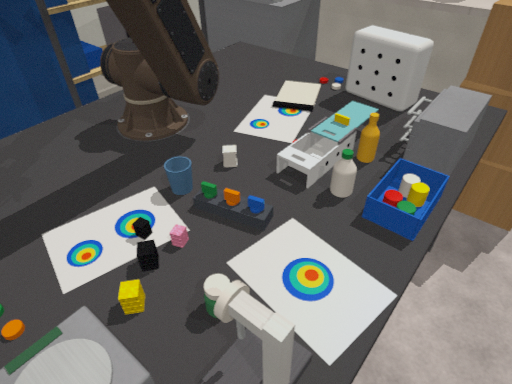

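The top view shows the case at columns 108–203, row 184, with the lid open towards the left. The caddy runs (267,178)–(280,223): blue, then orange at (273,200), then green. Things that could be taken for the sample, in top view pixels: black large (360,213), black small (344,243), pink (329,212), yellow (389,192), white (219,256). I choose the larger black one at (360,213) and check it in a crop.

```bash
cat > h.py <<'E'
import numpy as np,cv2
from cell import env
def ray(n,uv,z):
    c=env.get_calibration(n);K,T=c["intrinsics"],c["cam_to_world"]
    uv=np.atleast_2d(uv).astype(float)
    v=np.c_[(uv[:,0]-K[0,2])/K[0,0],-(uv[:,1]-K[1,2])/K[1,1],-np.ones(len(uv))]@T[:3,:3].T
    o=T[:3,3]
    return o+v*((z-o[2])/v[:,2])[:,None]
def cloud(n,d):
    c=env.get_calibration(n);K,T=c["intrinsics"],c["cam_to_world"]
    v,u=np.mgrid[:d.shape[0],:d.shape[1]]
    P=np.stack([(u-K[0,2])/K[0,0]*d,-(v-K[1,2])/K[1,1]*d,-d],-1)
    return P@T[:3,:3].T+T[:3,3]
E
python3 - <<'E'
from h import *
a=np.load("pics/top0.npz");b=np.load("pics/scene0.npz")
r=lambda p,x,y,w,h,s:cv2.resize(p[y:y+h,x:x+w,::-1],None,fx=s,fy=s,interpolation=cv2.INTER_CUBIC)
t1=r(a['p'],40,145,200,75,4)
t2=r(a['p'],300,170,100,80,4); t3=r(b['p'],100,190,100,80,4)
cv2.imwrite("pics/c1.png",np.vstack([t1[:280],np.hstack([t2,t3])]))
for n,q in(("top",a),("scene",b)):
    C=cloud(n,q['d']); hsv=cv2.cvtColor(q['p'],cv2.COLOR_RGB2HSV)
    hh,s,v=hsv[...,0].astype(int),hsv[...,1],hsv[...,2]
    M={'orange':(hh>5)&(hh<16)&(s>150)&(v>120),'blue':(hh>100)&(hh<125)&(s>150)&(v>100),'green':(hh>55)&(hh<75)&(s>150)&(v>60),'aqua':(hh>80)&(hh<95)&(s>60)&(v>120),'yellow':(hh>20)&(hh<32)&(s>150)&(v>130)}
    for k,m in M.items():
        N,L,S,ce=cv2.connectedComponentsWithStats(m.astype(np.uint8))
        for i in range(1,N):
            if S[i,4]>25:
                P=C[L==i]; top=P[P[:,2]>P[:,2].max()-6]
                print(n,k,S[i],ce[i].round(1),'zmax',P[:,2].max().round(),'topc',top.mean(0).round(1),'n',len(top),cv2.minAreaRect(top[:,:2].astype(np.float32)))
E
```

```text
top orange [281 110   9   9  66] [285.2 114.4] zmax 8.0 topc [ 801.6 -207.4    3.6] n 26 ((800.35009765625, -207.03317260742188), (20.919811248779297, 21.24390411376953), 35.42142105102539)
top orange [268 195  11  13  67] [273.2 201.4] zmax 1239.0 topc [ 362.9 -111.9 1239.2] n 2 ((362.8857727050781, -111.90006256103516), (0.0, 0.0), 0.0)
top orange [446 233  14  13 142] [452.8 239.1] zmax 1239.0 topc [ 362.9 -111.9 1239.2] n 1 ((362.8857727050781, -111.90006256103516), (0.0, 0.0), 0.0)
top orange [336 253   9   9  67] [340.2 256.8] zmax 5.0 topc [ 383.  -355.2    2. ] n 52 ((382.9420471191406, -354.27099609375), (23.05972671508789, 22.189598083496094), 89.06065368652344)
top orange [384 258   7   7  42] [387.2 261. ] zmax 8.0 topc [ 368.4 -485.5    4.1] n 17 ((369.1349792480469, -485.3280029296875), (15.981505393981934, 13.460208892822266), 22.0958194732666)
top orange [ 77 267   9   8  57] [ 80.8 270.6] zmax 5.0 topc [351.6 369.    1.7] n 41 ((351.08380126953125, 369.5859680175781), (19.36941909790039, 21.515302658081055), 21.246313095092773)
top orange [130 278   6   6  31] [132.5
[... 8205 characters left out ...]
5] [130.6 225.2] zmax 43.0 topc [ 404.7 -370.6   40.8] n 5 ((404.754150390625, -370.4542236328125), (12.965919494628906, 2.351546049118042), 88.96427154541016)
scene yellow [ 77 248  18  14 123] [ 85.  254.2] zmax 4.0 topc [ 363.8 -485.     1.3] n 123 ((366.02374267578125, -485.18292236328125), (37.52751159667969, 37.92940902709961), 63.06859588623047)
scene yellow [298 266  25  21 295] [309.4 276.6] zmax 5.0 topc [ 799.8 -214.8    1.1] n 290 ((799.9880981445312, -212.55894470214844), (51.56014633178711, 54.084571838378906), 34.051246643066406)
scene yellow [118 279  27  35 749] [131.3 296.1] zmax 641.0 topc [1010.1 -634.3  641.2] n 1 ((1010.14501953125, -634.2608642578125), (0.0, 0.0), 0.0)
```

View pics/c1.png

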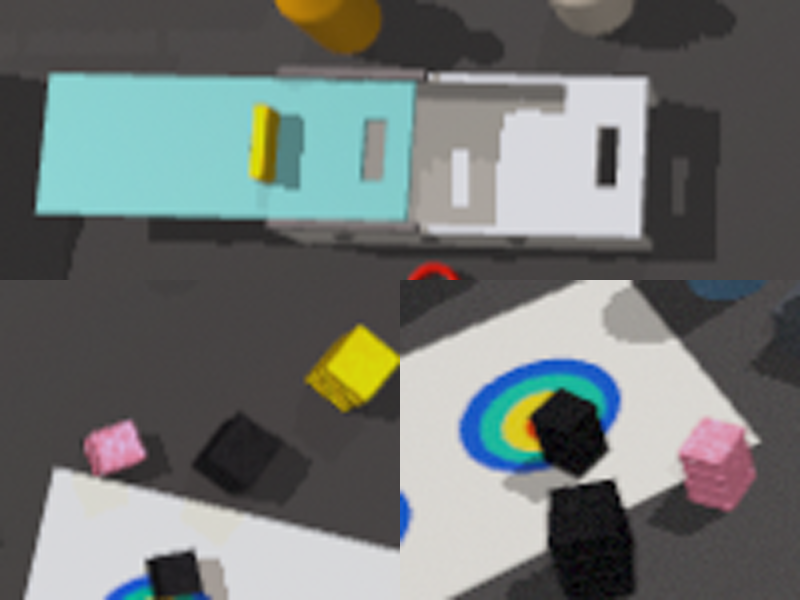

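The crop shows the cavity empty (the bright bar at (155,191) is light through the lid's slot), the ledge slot near (192,184) and the rib at (105,181). The black block at (360,213) is clearly the larger of the two black ones. Next I measure.

Run:
```python
from h import *
q=np.load("pics/top0.npz");p=q['p'];C=cloud("top",q['d'])
hsv=cv2.cvtColor(p,cv2.COLOR_RGB2HSV);hh,s,v=[hsv[...,i].astype(int) for i in range(3)]
def comp(m,box,):
    k=np.zeros_like(m);x,y,w,h=box;k[y:y+h,x:x+w]=1;m=(m&k).astype(np.uint8)
    N,L,S,ce=cv2.connectedComponentsWithStats(m);i=1+S[1:,4].argmax();return L==i
def rect(m,z,n="top"):
    vv,uu=np.nonzero(m);P=ray(n,np.c_[uu,vv],z)[:,:2].astype(np.float32)
    return len(P),P.mean(0),cv2.minAreaRect(P)
aq=comp((hh>80)&(hh<95)&(s>60)&(v>110),(40,155,110,50))
print('lid',rect(aq,72))
print('lidslot',rect(comp((s<70)&(v>90),(128,170,10,25)),72))
print('ledge slot',rect(comp(v<110,(185,173,14,24)),66))
print('ledge white',rect(comp((v>190)&(s<40),(150,155,60,50)),66))
print('rib',rect(comp((hh>20)&(hh<32)&(s>140)&(v>180),(98,165,15,35)),98))
print('orange',rect(comp((hh>5)&(hh<16)&(s>150)&(v>180),(262,190,20,20)),71), rect(comp((hh>5)&(hh<16)&(s>150)&(v>120),(262,190,20,20)),71))
m=comp((v<40),(340,195,40,40));print('blackall',m.sum())
Z=C[...,2];box=np.zeros_like(m);box[195:235,340:382]=1
m2=box&(Z>47)&(Z<62)
P=C[m2];print('sample top',len(P),P.mean(0),cv2.minAreaRect(P[:,:2].astype(np.float32)),rect(m2,54))
b=np.load("pics/scene0.npz");D=cloud("scene",b['d']);Z=D[...,2]
k=np.zeros(Z.shape,bool);k[230:280,130:170]=1
m3=k&(Z>48)&(Z<60);P=D[m3];print('scene sample',len(P),P.mean(0),cv2.minAreaRect(P[:,:2].astype(np.float32)))
m3=k&(Z>8)&(Z<62);P=D[m3];print(cv2.minAreaRect(P[:,:2].astype(np.float32)))
hs=cv2.cvtColor(b['p'],cv2.COLOR_RGB2HSV).astype(int)
P=D[(hs[...,0]>5)&(hs[...,0]<16)&(hs[...,1]>150)&(hs[...,2]>120)&(Z>64)&(Z<78)&(np.arange(512)[None]>215)&(np.arange(512)[None]<245)]
print('scene orange',len(P),P.mean(0),cv2.minAreaRect(P[:,:2].astype(np.float32)))
x=b['p'][225:280,125:175,::-1]
y=p[195:235,335:385,::-1]
f=lambda i:cv2.resize(np.clip(i.astype(float)*3.5,0,255).astype(np.uint8),None,fx=8,fy=8)
X,Y=f(x),f(y);Y=np.pad(Y,((0,X.shape[0]-Y.shape[0]),(0,0),(0,0)))
cv2.imwrite("pics/c2.png",np.hstack([X,Y]))
```

```text
lid (3049, array([590.85345, 317.28397], dtype=float32), ((591.291015625, 312.9646301269531), (250.84396362304688, 97.82427215576172), 88.24471282958984))
lidslot (80, array([588.3862, 212.4552], dtype=float32), ((586.8917846679688, 211.8399200439453), (41.6978759765625, 13.572700500488281), 2.0370473861694336))
ledge slot (60, array([582.8912 ,  55.76102], dtype=float32), ((583.8198852539062, 56.67682647705078), (36.25944519042969, 10.887747764587402), 0.8103379607200623))
ledge white (1190, array([576.8897 ,  81.00839], dtype=float32), ((583.1746826171875, 99.2306900024414), (134.65867614746094, 105.3875732421875), 89.50210571289062))
rib (47, array([588.3692, 282.4023], dtype=float32), ((587.9730224609375, 282.5455017089844), (6.9389872550964355, 46.00092697143555), 88.37140655517578))
orange (21, array([ 532.46796, -158.51164], dtype=float32), ((533.0009765625, -159.22694396972656), (8.097565650939941, 21.81641960144043), 89.17188262939453)) (67, array([ 531.82404, -166.48096], dtype=float32), ((531.5313110351562, -167.31118774414062), (30.321195602416992, 27.915668487548828), 25.39444923400879))
blackall 256
sample top 202 [ 500.98337794 -404.85070687   53.85810673] ((501.297607421875, -405.0760192871094), (36.240028381347656, 40.90040969848633), 51.35521697998047) (202, array([ 500.96887, -404.8181 ], dtype=float32), ((501.087646484375, -404.7955627441406), (36.483890533447266, 40.78842544555664), 51.537349700927734))
scene sample 279 [ 503.69659618 -408.31368622   53.856769  ] ((501.56854248046875, -407.0536804199219), (36.30175018310547, 42.60377883911133), 53.05567169189453)
((478.5344543457031, -372.8094787597656), (78.137451171875, 119.94772338867188), 60.47739028930664)
scene orange 33 [ 537.67402813 -174.4331049    67.72095273] ((537.6649169921875, -172.0814666748047), (39.650970458984375, 10.386152267456055), 10.395535469055176)
```

View pics/c2.png

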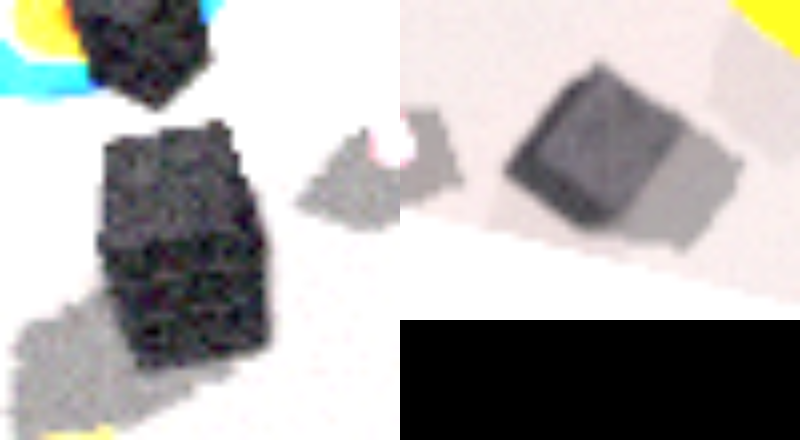

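The sample's top centre is about (501.5,-405.5) at z 54, as it must be. Its 36 mm smooth axis lies along 51.5° and its ribbed face looks towards the scene camera. Case x is along about 88.3°, the slot is at about (583.5,56.3) and the lid is open by about 156 mm. The orange toggle is at about (537,-169), with the caddy at about 15.5°.

Request:
carry_out:
  series:
    - [0.331,-0.0715,0.1,58.7,1]
    - [0.331,-0.0715,0.1,58.7,1]
    - [0.331,-0.0715,0.1,58.7,1]
    - [0.331,-0.0715,0.1,58.7,1]
    - [0.331,-0.0715,0.1,58.7,1]
    - [0.331,-0.0715,0.1,58.7,1]
    - [0.331,-0.0715,0.1,58.7,1]
    - [0.331,-0.0715,0.1,58.7,1]
    - [0.331,-0.0715,0.1,58.7,1]
    - [0.331,-0.0715,0.1,58.7,1]

```text
t: 1.35
eef_pos: [500.7, -406.3, 305.2]
tcp_rot: [3.141, -0.001, -0.674]
ft_force: [0.4, -0.6, -0.2]
opening: 1.001
grip_force: 0.0
```

Request:
carry_out:
  series:
    - [0,0,0.06,0,1]
    - [0,0,0.098,0,1]
    - [0,0,0.098,0,1]
    - [0,0,0.098,0,1]
    - [0,0,0.098,0,0]
    - [0,0,0.098,0,0]
    - [0,0,0.098,0,0]
    - [0,0,0.098,0,0]
    - [0,0,0.098,0,0]
    - [0,0,0.098,0,0]
    - [0,0,0.098,0,0]
    - [0,0,0.098,0,0]

```text
t: 2.85
eef_pos: [501.5, -405.5, 206.7]
tcp_rot: [3.142, -0.0, -0.673]
ft_force: [0.5, 0.6, 0.1]
opening: 0.381
grip_force: 30.0
```

```bash
cat >> h.py <<'E'
def delta(x,y,z,yaw):
    s=env.state();p=s['eef_pos'];Y=np.degrees(s['tcp_rot'][2]);a=np.radians(Y)
    d=np.array([x,y])-p[:2]
    print('t',s['t'],'now',p.round(1),'yaw',Y.round(2),'open',round(s['opening'],3),'grip',s['grip_force'],'F',s['ft_force'].round(1))
    print('shift',np.round([d@[np.cos(a),np.sin(a)],d@[np.sin(a),-np.cos(a)],p[2]-z],1),'turn',np.round((Y-yaw+180)%360-180,2))
E
python3 -c "
from h import *
delta(585.8,133.3,340,-1.7)"
```

```text
t 2.85 now [ 501.5 -405.5  206.7] yaw -38.54 open 0.381 grip 29.99983459711075 F [0.5 0.6 0.1]
shift [-269.8 -474.  -133.3] turn -36.84
```

Request:
carry_out:
  series:
    - [0,0,-0.06,0,0]
    - [0,0,-0.12,0,0]
    - [-0.03,-0.05,-0.133,-5,0]
    - [-0.06,-0.105,-0.133,-10,0]
    - [-0.09,-0.158,-0.133,-15,0]
    - [-0.12,-0.211,-0.133,-20,0]
    - [-0.15,-0.263,-0.133,-25,0]
    - [-0.18,-0.316,-0.133,-30,0]
    - [-0.21,-0.369,-0.133,-36.8,0]
    - [-0.24,-0.422,-0.133,-36.8,0]
    - [-0.27,-0.474,-0.133,-36.8,0]
    - [-0.27,-0.474,-0.133,-36.8,0]
    - [-0.27,-0.474,-0.133,-36.8,0]
    - [-0.27,-0.474,-0.133,-36.8,0]

```text
t: 4.6
eef_pos: [585.6, 132.1, 339.7]
tcp_rot: [3.141, 0.0, -0.032]
ft_force: [-0.5, 0.0, -1.0]
opening: 0.379
grip_force: 30.0
```

```bash
python3 -c "
from h import *
delta(585.8,133.3,213,-1.7)
p,d=env.read_camera('scene');q,_=env.read_camera('top')
cv2.imwrite('pics/s1.png',np.vstack([cv2.resize(x[:,:,::-1],None,fx=3,fy=3,interpolation=2) for x in (p[95:195,230:430],q[140:240,80:280])]))"
```

```text
t 4.6 now [585.6 132.1 339.7] yaw -1.83 open 0.379 grip 29.999828338623047 F [-0.5  0.  -1. ]
shift [ 1.000e-01 -1.200e+00  1.267e+02] turn -0.13
```

View pics/s1.png

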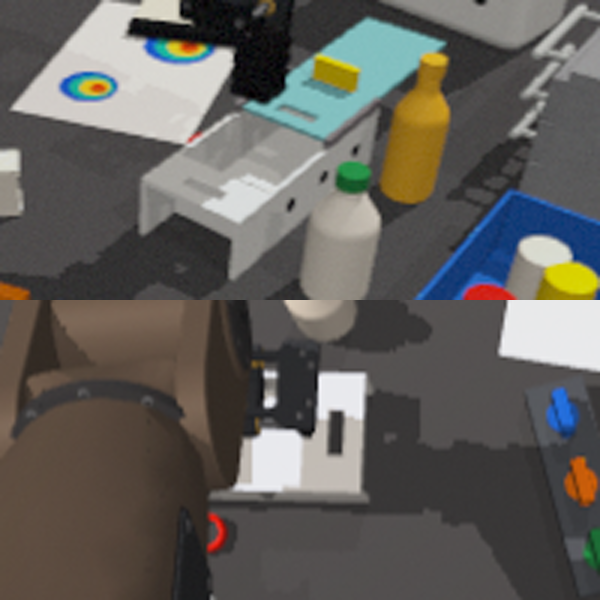

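The view shows the held sample above the open cavity at (260,75) of the upper crop, clear of the lid. I lower it, release it narrowly and rise.

Request:
carry_out:
  series:
    - [0,-0.001,0.05,0,0]
    - [0,-0.001,0.08,0,0]
    - [0,-0.001,0.1,0,0]
    - [0,-0.001,0.115,0,0]
    - [0,-0.001,0.127,0,0]
    - [0,-0.001,0.127,0,0]
    - [0,-0.001,0.127,0,0]
    - [0,-0.001,0.127,0,0.56]
    - [0,-0.001,0.127,0,0.56]
    - [0,-0.001,0.127,0,0.56]
    - [0,-0.001,0.127,0,0.56]
    - [0,-0.001,0.1,0,0.56]
    - [0,-0.001,0.06,0,0.56]
    - [0,-0.001,0,0,0.56]
    - [0,-0.001,0,0,0.56]
    - [0,-0.001,0,0,0.56]

```text
t: 6.7
eef_pos: [585.4, 134.4, 339.3]
tcp_rot: [3.141, 0.0, -0.03]
ft_force: [0.7, 0.3, -1.4]
opening: 0.557
grip_force: 0.0
```

```bash
python3 -c "
from h import *
delta(588.2,282,264,-1.7)
p,d=env.read_camera('scene')
cv2.imwrite('pics/s2.png',cv2.resize(p[95:195,230:430,::-1],None,fx=3,fy=3,interpolation=2))"
```

```text
t 6.7 now [585.4 134.4 339.3] yaw -1.74 open 0.557 grip 0.0 F [ 0.7  0.3 -1.4]
shift [  -1.7 -147.6   75.3] turn -0.04
```

View pics/s2.png

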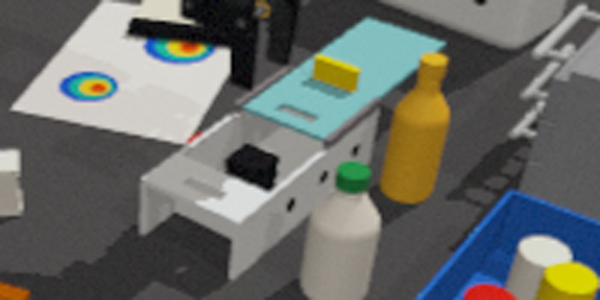

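The sample stands in the cavity at (250,165) of the crop, below the rim. Now the rib.

Request:
carry_out:
  series:
    - [-0.001,-0.05,0,0,0.56]
    - [-0.0015,-0.1,0,0,0.56]
    - [-0.0017,-0.1476,0,0,0.56]
    - [-0.0017,-0.1476,0,0,0.56]
    - [-0.0017,-0.1476,0.04,0,0.56]
    - [-0.0017,-0.1476,0.06,0,0.56]
    - [-0.0017,-0.1476,0.075,0,0.56]
    - [-0.0017,-0.1476,0.075,0,0.56]
    - [-0.0017,-0.1476,0.075,0,0]
    - [-0.0017,-0.1476,0.075,0,0]
    - [-0.0017,-0.1476,0.075,0,0]
    - [-0.0017,-0.1476,0.075,0,0]
    - [-0.0017,-0.1476,0.075,0,0]
    - [-0.0017,-0.1476,0.075,0,0]
    - [-0.0017,-0.1476,0.075,0,0]

```text
t: 8.62
eef_pos: [588.5, 282.1, 264.8]
tcp_rot: [-3.142, -0.0, -0.03]
ft_force: [0.4, 1.4, 0.6]
opening: 0.106
grip_force: 30.0
```

```bash
python3 -c "
from h import *
delta(583.5,126,264,-1.7)"
```

```text
t 8.625 now [588.5 282.1 264.8] yaw -1.74 open 0.106 grip 30.00004291534424 F [0.4 1.4 0.6]
shift [ -0.2 156.2   0.8] turn -0.04
```

Request:
carry_out:
  series:
    - [0,0.02,0,0,0]
    - [0,0.045,0,0,0]
    - [0,0.07,0,0,0]
    - [0,0.095,0,0,0]
    - [0,0.115,0,0,0]
    - [0,0.13,0,0,0]
    - [0,0.14,0,0,0]
    - [0,0.145,0,0,0]
    - [0,0.148,0,0,0]
    - [0,0.151,0,0,0]
    - [0,0.151,0,0,0]

```text
t: 10.0
eef_pos: [583.9, 131.0, 264.7]
tcp_rot: [3.141, -0.0, -0.03]
ft_force: [2.3, -2.4, 1.0]
opening: 0.101
grip_force: 30.0
```

Request:
carry_out:
  series:
    - [0,0.001,0,0,0]
    - [0,0.002,0,0,0]
    - [0,0.003,0,0,0]
    - [0,0.004,0,0,0]
    - [0,0.005,0,0,0]
    - [0,0.005,0,0,0]

```text
t: 10.75
eef_pos: [583.8, 126.4, 264.7]
tcp_rot: [-3.141, -0.0, -0.031]
ft_force: [3.2, 5.1, -1.1]
opening: 0.106
grip_force: 30.0
```

Request:
carry_out:
  series:
    - [0,0.001,0,0,0]
    - [0,0.002,0,0,0]
    - [0,0.003,0,0,0]
    - [0,0.003,0,0,0]

```text
t: 11.25
eef_pos: [583.6, 125.5, 264.7]
tcp_rot: [-3.138, -0.001, -0.031]
ft_force: [4.2, 26.7, -2.2]
opening: 0.102
grip_force: 30.0
```

The lid is against its stop (27 N). I release, rise and look.

Request:
carry_out:
  series:
    - [0,-0.001,0,0,0.4]
    - [0,-0.001,0,0,0.4]
    - [0,-0.001,0,0,0.4]
    - [0,-0.001,0,0,0.4]
    - [0,-0.001,-0.03,0,0.4]
    - [0,-0.001,-0.07,0,0.4]
    - [0,0.06,-0.07,0,0.6]
    - [0,0.12,-0.07,0,0.6]
    - [0,0.18,-0.07,0,0.6]
    - [0,0.24,-0.07,0,0.6]
    - [0,0.24,-0.07,0,0.6]
    - [0,0.24,-0.07,0,0.6]

```text
t: 12.75
eef_pos: [576.2, -116.8, 334.6]
tcp_rot: [-3.141, 0.0, -0.031]
ft_force: [0.1, 0.5, 1.3]
opening: 0.599
grip_force: 0.0
```

Run:
```python
from h import *
delta(537.2,-169.1,300,15.5)
p,d=env.read_camera('scene');q,e=env.read_camera('top')
np.savez('pics/3.npz',p=p,d=d,q=q,e=e)
cv2.imwrite('pics/s3.png',np.vstack([cv2.resize(x[:,:,::-1],None,fx=3,fy=3,interpolation=2) for x in (p[95:195,230:430],q[140:240,80:280])]))
# measure slot (lid top) in both views
for n,x,dd in(('top',q,e),('scene',p,d)):
    hs=cv2.cvtColor(x,cv2.COLOR_RGB2HSV).astype(int);C=cloud(n,dd)
    aq=((hs[...,0]>80)&(hs[...,0]<97)&(hs[...,1]>60)&(hs[...,2]>70)&(abs(C[...,2]-72)<12)).astype(np.uint8)
    aq=aq*(cv2.connectedComponents(aq)[1]==np.bincount(cv2.connectedComponents(aq)[1].ravel())[1:].argmax()+1)
    aq=aq.astype(np.uint8)
    v,u=np.nonzero(aq);P=ray(n,np.c_[u,v],72)[:,:2].astype(np.float32);print(n,'lid',len(P),cv2.minAreaRect(P))
    cs,h=cv2.findContours(aq,cv2.RETR_CCOMP,cv2.CHAIN_APPROX_NONE)
    for c,k in zip(cs,h[0]):
        if k[3]>=0 and len(c)>8:
            m=np.zeros_like(aq);cv2.drawContours(m,[c],-1,1,-1);m=m&(1-aq);v,u=np.nonzero(m)
            P=ray(n,np.c_[u,v],72)[:,:2].astype(np.float32);print(n,'hole',len(P),P.mean(0),cv2.minAreaRect(P))
```

```text
t 12.75 now [ 576.2 -116.8  334.6] yaw -1.79 open 0.599 grip 0.0 F [0.1 0.5 1.3]
shift [-37.3  53.5  34.6] turn -17.29
top lid 2966 ((585.889404296875, 155.5836944580078), (251.02047729492188, 96.65128326416016), 87.84986877441406)
top hole 75 [581.3158    55.801517] ((581.3477172851562, 55.81647491455078), (38.88161087036133, 10.873625755310059), 0.8103510141372681)
top hole 119 [588.52155 128.8273 ] ((588.9208374023438, 128.9013214111328), (16.35496711730957, 52.511905670166016), 89.51290893554688)
scene lid 1356 ((585.1671142578125, 153.62283325195312), (252.46707153320312, 98.2816390991211), 88.99456024169922)
scene hole 38 [584.2404   53.15771] ((583.70947265625, 53.3832893371582), (11.164949417114258, 38.11125946044922), 85.42288970947266)
```

View pics/s3.png

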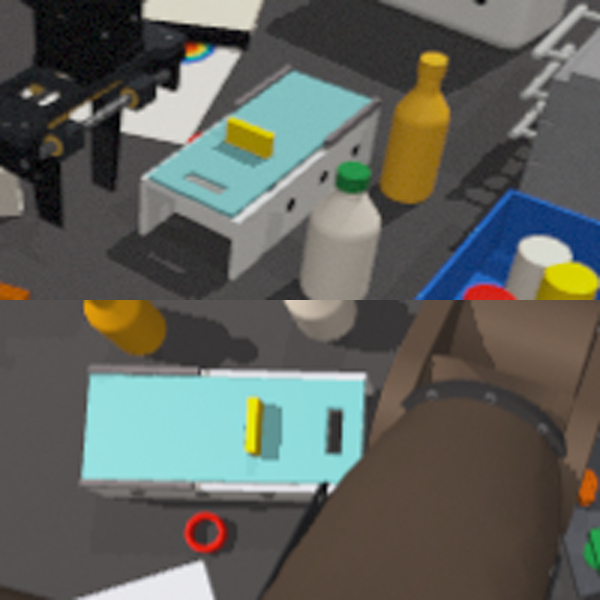

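The lid is fully shut: its edge is flush with the ledge end, and the slot is dark right through at (335,430) of the stacked picture. Next, the caddy toggles more closely, from the scene view and the first top frame.

Run:
```python
from h import *
a=np.load('pics/top0.npz');b=np.load('pics/scene0.npz')
for n,x,d in(('top',a['p'],a['d']),('scene',b['p'],b['d'])):
    C=cloud(n,d);hs=cv2.cvtColor(x,cv2.COLOR_RGB2HSV).astype(int)
    near=(abs(C[...,0]-537)<110)&(abs(C[...,1]+169)<60)
    for k,l,h in(('blue',100,125),('orange',4,18),('green',50,80)):
        m=near&(hs[...,0]>l)&(hs[...,0]<h)&(hs[...,1]>120)&(C[...,2]>64)&(C[...,2]<82)
        v,u=np.nonzero(m);P=ray(n,np.c_[u,v],71)[:,:2].astype(np.float32)
        print(n,k,len(P),P.mean(0),cv2.minAreaRect(P),C[m][:,2].mean())
    m=near&(hs[...,1]<110)&(abs(C[...,2]-36)<5)
    P=C[m][:,:2].astype(np.float32);print('caddy',len(P),cv2.minAreaRect(P))
```

```text
top blue 72 [ 600.03796 -151.63933] ((600.0883178710938, -151.5585479736328), (40.32795715332031, 13.157703399658203), 14.150991439819336) 70.79496805003913
top orange 73 [ 536.17255 -167.53947] ((536.0327758789062, -167.27342224121094), (39.63025665283203, 13.744253158569336), 14.83872127532959) 70.51226915623384
top green 71 [ 472.44977 -183.63101] ((472.56695556640625, -183.58840942382812), (38.94138717651367, 12.968413352966309), 14.253266334533691) 70.7347170555811
caddy 1005 ((536.7900390625, -167.85504150390625), (200.16921997070312, 56.271202087402344), 14.080037117004395)
scene blue 90 [ 603.6573  -156.30298] ((603.1459350585938, -156.85531616210938), (41.95328903198242, 18.86260414123535), 11.842397689819336) 69.44611053174884
scene orange 53 [ 540.3837 -174.2688] ((539.263427734375, -172.48989868164062), (42.39985656738281, 18.762853622436523), 14.552606582641602) 68.98808121512425
scene green 76 [ 476.33752 -188.03087] ((476.7242431640625, -187.8915557861328), (42.22523498535156, 18.639156341552734), 12.38522720336914) 69.81264865654406
caddy 774 ((536.253173828125, -169.71810913085938), (201.29415893554688, 59.206321716308594), 14.031336784362793)
```

Request:
carry_out:
  series:
    - [-0.0383,0.0524,0.03,-10,0.6]
    - [-0.0383,0.0524,0.03,-15.9,0.6]
    - [-0.0383,0.0524,0.03,-15.9,0.6]
    - [-0.0383,0.0524,0.03,-15.9,0.6]
    - [-0.0383,0.0524,0.03,-15.9,0.6]

```text
t: 13.48
eef_pos: [536.9, -167.2, 305.1]
tcp_rot: [3.141, -0.001, 0.247]
ft_force: [0.7, -0.4, 0.5]
opening: 0.601
grip_force: 0.0
```

```bash
python3 -c "
from h import *
delta(536.3,-168,235,14.1)"
```

```text
t 13.475 now [ 536.9 -167.2  305.1] yaw 14.16 open 0.601 grip 0.0 F [ 0.7 -0.4  0.5]
shift [-0.8  0.6 70.1] turn 0.06
```

Request:
carry_out:
  series:
    - [-0.0005,0.0005,0.04,0,0.6]
    - [-0.0005,0.0005,0.06,0,0.6]
    - [-0.0005,0.0005,0.07,0,0.6]
    - [-0.0005,0.0005,0.07,0,0.6]
    - [-0.0005,0.0005,0.07,0,0]
    - [-0.0005,0.0005,0.07,0,0]
    - [-0.0005,0.0005,0.07,0,0]
    - [-0.0005,0.0005,0.07,0,0]
    - [-0.0005,0.0005,0.07,0,0]
    - [-0.0005,0.0005,0.07,0,0]
    - [-0.0005,0.0005,0.07,0,0]
    - [-0.0005,0.0005,0.04,0,0]
    - [-0.0005,0.0005,0.01,0,0]
    - [-0.0005,0.0005,-0.03,0,0]
    - [-0.0005,0.0005,-0.03,0,0]
    - [-0.0005,0.0005,-0.03,0,0]

```text
t: 15.48
eef_pos: [535.9, -168.5, 334.1]
tcp_rot: [-3.141, 0.001, 0.247]
ft_force: [-0.5, 0.4, -0.6]
opening: 0.134
grip_force: 30.0
```

```bash
python3 -c "
from h import *
delta(582.5,55.5,315,-1.8)"
```

```text
t 15.475 now [ 535.9 -168.5  334.1] yaw 14.15 open 0.134 grip 29.999985694885254 F [-0.5  0.4 -0.6]
shift [ 100.  -205.8   19.1] turn 15.95
```

Request:
carry_out:
  series:
    - [0.022,-0.045,0,4,0]
    - [0.044,-0.091,0,8,0]
    - [0.066,-0.136,0,12,0]
    - [0.088,-0.181,0,15.95,0]
    - [0.1,-0.2058,0,15.95,0]
    - [0.1,-0.2058,0.02,15.95,0]
    - [0.1,-0.2058,0.024,15.95,0]
    - [0.1,-0.2058,0.024,15.95,0]
    - [0.1,-0.2058,0.024,15.95,0]
    - [0.1,-0.2058,0.024,15.95,0]

```text
t: 16.73
eef_pos: [582.8, 55.1, 311.2]
tcp_rot: [3.142, -0.001, -0.032]
ft_force: [0.0, -0.3, -0.6]
opening: 0.137
grip_force: 30.0
```

Run:
```python
from h import *
delta(582.5,55.5,271,-1.8)
p,d=env.read_camera('scene');q,e=env.read_camera('top')
np.savez('pics/4.npz',p=p,d=d,q=q,e=e)
cv2.imwrite('pics/s4.png',cv2.resize(p[110:190,260:360,::-1],None,fx=7,fy=7,interpolation=2))
hs=cv2.cvtColor(p,cv2.COLOR_RGB2HSV).astype(int);C=cloud('scene',d)
m=(hs[...,0]>4)&(hs[...,0]<18)&(hs[...,1]>120)&(abs(C[...,0]-582)<40)&(abs(C[...,1]-55)<40)
P=C[m];print(m.sum(),P.min(0),P.max(0),P.mean(0))
f=P[(P[:,2]<96)];print('foot',len(f),f.min(0),f.max(0),cv2.minAreaRect(f[:,:2].astype(np.float32)))
g=P[(P[:,2]>118)];print('grip',len(g),g.min(0),g.max(0),cv2.minAreaRect(g[:,:2].astype(np.float32)))
g=P[(P[:,2]>108)&(P[:,2]<119)];print('collar',len(g),g.min(0),g.max(0))
```

```text
t 16.725 now [582.8  55.1 311.2] yaw -1.82 open 0.137 grip 29.99987304210663 F [ 0.  -0.3 -0.6]
shift [-0.3 -0.4 40.2] turn -0.02
163 [561.45800423  34.12990949  91.78475148] [616.89466429  87.66863659 304.7778774 ] [591.9614917   48.99771875 130.10045072]
foot 24 [567.88876367  47.10955006  91.78475148] [601.50114134  58.14213175  95.72608479] ((584.7000732421875, 52.174373626708984), (33.74660110473633, 10.678235054016113), 3.3257977962493896)
grip 104 [561.45800423  34.12990949 118.0781495 ] [616.89466429  87.66863659 304.7778774 ] ((598.1776123046875, 53.156822204589844), (71.54409790039062, 31.15054702758789), 38.66923141479492)
collar 22 [572.81716822  36.15292824 113.37907391] [598.07016214  49.07895398 118.2290063 ]
```

View pics/s4.png

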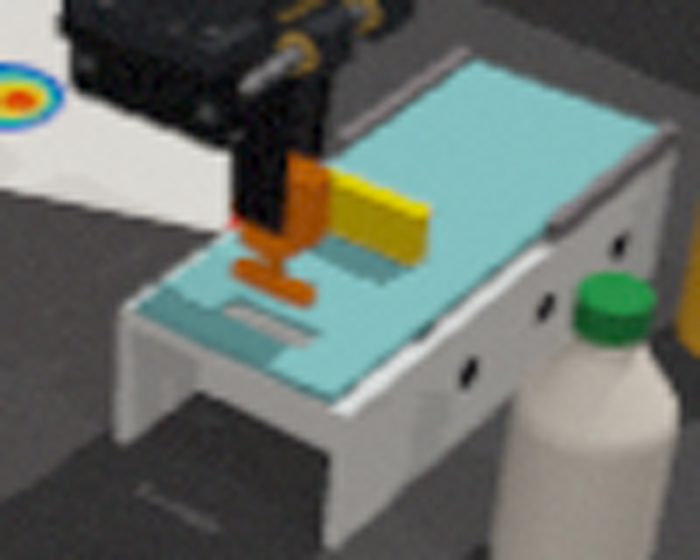

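The foot hovers just above and nearly over the slot (at (275,325) of the crop). I nudge it about 1 mm and lower gently.

Request:
carry_out:
  series:
    - [-0.001,-0.0006,0.005,0,0]
    - [-0.001,-0.0006,0.01,0,0]
    - [-0.001,-0.0006,0.014,0,0]
    - [-0.001,-0.0006,0.016,0,0]
    - [-0.001,-0.0006,0.018,0,0]
    - [-0.001,-0.0006,0.02,0,0]
    - [-0.001,-0.0006,0.02,0,0]

```text
t: 17.7
eef_pos: [581.7, 56.0, 290.6]
tcp_rot: [3.142, 0.0, -0.031]
ft_force: [0.0, 0.2, 0.3]
opening: 0.135
grip_force: 30.0
```

Request:
carry_out:
  series:
    - [0,0,0.003,0,0]
    - [0,0,0.006,0,0]
    - [0,0,0.009,0,0]
    - [0,0,0.012,0,0]
    - [0,0,0.015,0,0]
    - [0,0,0.017,0,0]
    - [0,0,0.017,0,0]

```text
t: 18.58
eef_pos: [581.8, 56.0, 273.6]
tcp_rot: [3.141, 0.0, -0.031]
ft_force: [-0.7, -0.6, -0.6]
opening: 0.132
grip_force: 30.0
```

Request:
carry_out:
  series:
    - [0,0,0.001,0,0]
    - [0,0,0.002,0,0]
    - [0,0,0.003,0,0]
    - [0,0,0.003,0,0]

```text
t: 19.08
eef_pos: [581.8, 56.0, 270.8]
tcp_rot: [3.142, -0.0, -0.031]
ft_force: [0.1, 0.8, 0.5]
opening: 0.134
grip_force: 30.0
```

Request:
carry_out:
  series:
    - [0,0,0.0005,0,0]
    - [0,0,0.001,0,0]
    - [0,0,0.001,0,0]

```text
t: 19.45
eef_pos: [581.7, 56.0, 270.7]
tcp_rot: [3.141, -0.001, -0.031]
ft_force: [-4.0, -0.7, 11.8]
opening: 0.135
grip_force: 30.0
```

The collar is seated (12 N). I ease off slightly and make the quarter turn.

Request:
carry_out:
  series:
    - [0,0,-0.001,0,0]
    - [0,0,-0.001,-8,0]
    - [0,0,-0.001,-16,0]
    - [0,0,-0.001,-24,0]
    - [0,0,-0.001,-32,0]
    - [0,0,-0.001,-40,0]
    - [0,0,-0.001,-48,0]
    - [0,0,-0.001,-56,0]
    - [0,0,-0.001,-64,0]
    - [0,0,-0.001,-72,0]
    - [0,0,-0.001,-80,0]
    - [0,0,-0.001,-86,0]
    - [0,0,-0.001,-90,0]
    - [0,0,-0.001,-90,0]
    - [0,0,-0.001,-90,0]
    - [0,0,-0.001,-90,0]

```text
t: 21.45
eef_pos: [581.8, 56.0, 270.8]
tcp_rot: [3.141, 0.0, 1.539]
ft_force: [1.0, 0.5, 1.6]
opening: 0.133
grip_force: 30.0
```

```bash
python3 -c "
from h import *
delta(582,56,271,88.2);print(env.state()['moment'])"
```

```text
t 21.45 now [581.8  56.  270.8] yaw 88.15 open 0.133 grip 30.000357627868652 F [1.  0.5 1.6]
shift [-0.   0.2 -0.2] turn -0.05
[ 0.02875234 -0.32350751 -0.03392203]
```

Turned to 88.2° with little force. I release, rise, move aside and look.

Request:
carry_out:
  series:
    - [0,0,0,0,0.3]
    - [0,0,0,0,0.4]
    - [0,0,0,0,0.4]
    - [0,0,0,0,0.4]
    - [0,0,-0.02,0,0.4]
    - [0,0,-0.05,0,0.4]
    - [0,0,-0.1,0,0.4]
    - [-0.06,0,-0.1,0,0.4]
    - [-0.12,0,-0.1,0,0.4]
    - [-0.18,0,-0.1,0,0.4]
    - [-0.24,0,-0.1,0,0.4]
    - [-0.24,0,-0.1,0,0.4]
    - [-0.24,0,-0.1,0,0.4]

```text
t: 23.08
eef_pos: [574.1, -183.7, 370.5]
tcp_rot: [-3.141, -0.0, 1.539]
ft_force: [0.2, -0.4, 0.7]
opening: 0.401
grip_force: 0.0
```

Run:
```python
from h import *
p,d=env.read_camera('scene');q,e=env.read_camera('top')
cv2.imwrite('pics/s5.png',np.vstack([cv2.resize(x[:,:,::-1],None,fx=3,fy=3,interpolation=2) for x in (p[95:195,230:430],q[140:240,80:280])]))
for n,x,dd in(('top',q,e),('scene',p,d)):
    hs=cv2.cvtColor(x,cv2.COLOR_RGB2HSV).astype(int);C=cloud(n,dd)
    m=(hs[...,0]>4)&(hs[...,0]<18)&(hs[...,1]>120)&(C[...,2]>100)&(C[...,2]<115)&(abs(C[...,0]-582)<40)&(abs(C[...,1]-55)<40)
    P=C[m][:,:2].astype(np.float32);print(n,len(P),C[m][:,2].max(),np.percentile(C[m][:,2],90),cv2.minAreaRect(P))
    m=(hs[...,0]>80)&(hs[...,0]<97)&(hs[...,1]>60)&(hs[...,2]>70)&(abs(C[...,2]-72)<8)&(abs(C[...,0]-585)<70)&(abs(C[...,1]-180)<200)
    v,u=np.nonzero(m);P=ray(n,np.c_[u,v],72)[:,:2].astype(np.float32);print(n,'lid',cv2.minAreaRect(P))
```

```text
top 64 110.54551870834325 109.25190139485508 ((580.1790161132812, 58.113285064697266), (39.013553619384766, 11.73584270477295), 89.73917388916016)
top lid ((586.091552734375, 155.55850219726562), (250.54171752929688, 96.65874481201172), 88.31339263916016)
scene 29 107.5495069729094 106.92101921863036 ((581.0896606445312, 55.040000915527344), (12.248270988464355, 39.991825103759766), 2.531590223312378)
scene lid ((585.1671142578125, 153.62283325195312), (252.46707153320312, 98.2816390991211), 88.99456024169922)
```

View pics/s5.png

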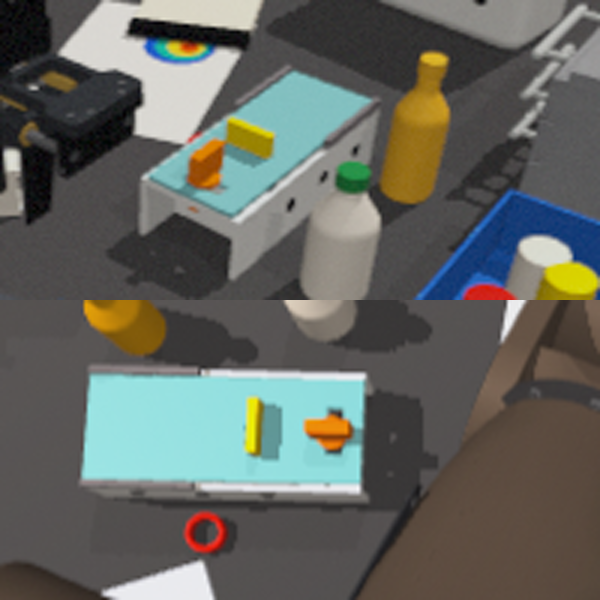

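The toggle stands seated, its top at about 107 mm as it must be. Its grip lies along the case's x, across the slot at (330,430), and the lid is shut with the gripper clear.

```bash
python3 -c "
from cell import env
print(env.job_done())"
```

```text
the job is handed in; nothing more can be done
None
```

The black sample is in the case, the lid is fully shut, the orange toggle is seated and turned a quarter turn across the slot, and the job was handed in at about 23 s; no verdict came back.

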